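# Hold the self-closing key drawer open at its mark

### The arm

A 6-joint arm with a two-finger parallel gripper is mounted at the origin on the work surface. World frame = base frame: x ahead of the robot, y to its left, z up, the work surface at z = 0. Lengths are in m, angles in rad, forces in N, time in s.
With the tool pointing down it reaches from about 0.225 to 0.875 m from the base axis. Payload 3.4 kg.
Tool frame: the origin (TCP) lies at the very end of the fingers, on their centre line; the grasp point (between the pads) lies behind it (manip.grasp_offset is the z of the grasp point in the tool frame, in m); z points along the fingers, y is the line along which they close (so a half turn about z gives the same grasp; the last joint's range is limited). The gripper opens to 85 mm and grips with 20 to 120 N. Pads are 22 mm wide; open, the fingers measure 114 mm over their backs; the gripper's body (76 mm by 85 mm) begins 54 mm behind the grasp point. The pads swing forward as they close: fully open they stand 13 mm farther back than shut.
Start: joints at [-1.27, 0.276, 1.505, -0, 1.361, -0.121], TCP at [0.235, -0.525, 0.231] pointing down, gripper open.
Joint ranges: [-2.89, 2.89], [-0.75, 2.08], [0.22, 2.7], [-1.18, 4.32], [0.11, 2.71], [-2.7, 2.7]. Speed limits (rad/s): [2.57, 2.57, 3.14, 3.14, 3.14, 3.14].

### API

Orientations are given as a unit quaternion [w, x, y, z].
In Python, from rig import manip gives the robot as it stands.
- The arm moves only by the shell command python3 -m pendant 'ROWS' [FORCE]. ROWS is JSON, a list of rows, each an object of numbers: "dx", "dy", "dz": the shift along the tool's x, y, z in m; "rx", "ry", "rz": the turn, a rotation vector about the tool's x, y, z in degrees; "hand": the finger opening in m, from 0 to 0.0854. In form: [{"dx": .., "dy": .., "dz": .., "rx": .., "ry": .., "rz": .., "hand": ..}, ...]. A call has 1 to 12 rows; each row shifts and turns the commanded pose from where the row before left it, along the tool's axes as they then stand; what a row does not reach is not made up. A row lasts 1/12 s, in which the tool goes at most 41.7 mm and 7.16 degrees, less where a joint would pass 70% of its speed; a pose out of reach is approached as far as the arm can. A call is refused whole if a number of a shift passes 0.0417 or a number of a turn 7.16, either way. A call with a gripper value outside its range is refused whole. The fingers move at their own pace and stop on an object; FORCE is the grip in N (left out, the last holds). Time passes only in rows, so rows that do not move let the fingers close. It gives the time, the measured TCP pose, the force, the opening and the grip force at its end, in the units of the state.
- manip.get_state(): the state, without advancing time (a new reading comes with each control period).
- manip.get_image(name): name is "scene" or "top"; returns a dict with "frame" (480x640x3 uint8, red, green, blue), "fx", "fy", "cx", "cy" (pixels), "position" and "attitude" of the camera in the world. Camera axes: x right, y up, looking along -z (the intrinsics and any distortion apply to the point x, -y, -z); pixel columns grow to the right and rows downward; lengths in m; the calibration is good to about 2 mm. A picture is of the moment at which its call begins. There is no depth.
- manip.sign_off(): hands the job in; it is judged then, once.
The state is a dict: "clock": time; "qpos": joint angles; "qd": joint speeds; "effort": joint torques, N m; "position": TCP position; "ee_rot": TCP orientation; "contact_force": force on the tool from outside, world axes, zero at the start; "moment": the same for the moment, N m; "width": finger opening in m; "gripper_force": force on a finger pad.
Only numpy, scipy, OpenCV 4.12 (cv2) and the standard library are available. Lean on these libraries where they do the work, as an engineer would, in place of code of your own. Each camera call takes 0.05 s, during which the arm holds its last target. There are 200 camera calls.

### The job

The bike light is in the way of the key drawer: stand it upright in the beech tray and let go of it. Then pull the self-closing drawer out by its handle until its front is level with the red line on the base board, without overshooting, and keep it there so that I can take my keys: hold it for at least two seconds and finish still holding it, since it springs shut if let go. Leave everything else where it is.

Things in the scene. Friction and masses are not known exactly. Their poses are not given: they have to be found in the camera images.
- case: Small blue box, 152 (x) x 174 (y) x 98 mm high, fixed on a grey base board 170 wide, 8 mm thick, that runs on in front of it. Place and yaw vary. Origin at table height under the middle of the box; +x points from its front to its back (roughly away from the robot), z up. Shut drawer's front at x = -80 mm, free end of the board at x = -215 mm.
- drawer: Beech drawer in the box, 140 wide, top edge 84 mm above the table, with a steel bar handle. Slides straight out along the case's -x, level, up to 130 mm; a spring always pulls it shut: about 4 N when shut, 7 to 9 N at the mark. Same axes and, when shut, same origin as the case; the origin moves with the drawer.
- drawer_face (a point): Middle of the drawer front's outer face (the side towards the robot), 49 mm above the table. Axes as the case.
- drawer_handle (a point): Middle of the handle's round bar: 12 mm diameter, level, along the case's y, with 60 mm clear between its two end posts, its axis 62 mm above the table and 45 mm in front of the drawer's face. It can be pinched from above with one finger in the gap behind it. It moves with the drawer.
- mark_line (a point): Middle of the flat painted red line, 5 mm wide, that runs across the whole base board parallel to the drawer front. 55 to 95 mm in front of the shut drawer's face; its place varies and it does not move during the job. The drawer passes over it. Axes as the case.
- light: Teal plastic bike light, an upright cylinder of 34 mm diameter and 70 mm high with a black ring and clear lens on top, about 90 g. Stands on its tail on the base board (8 mm above the table) in front of the handle, in the drawer's way. Origin at the centre of its underside, z up.
- tray: Beech key tray, open, 150 (its x) x 110 (its y) x 24 mm high, walls 6 mm, inner floor 6 mm above its underside. Empty, loose, about 350 g; to the left or the right of the drawer. Origin at the centre of its underside.
- canister: Aluminium canister with dark twist cap, 74 mm diameter, 145 mm high, standing loose. Origin at the centre of its underside. To be left alone.
- bowl: Cream ceramic bowl, 124 mm across, 55 mm high, loose; on the other side from the tray. Origin at the centre of its underside. To be left alone.
- clothes_peg: Stainless spring clothes peg lying flat, 77 mm long along its x, 8 to 11 mm high. Origin under its coil. To be left alone.
- key1: Steel key lying flat on the near part of the console, 60 mm long along its x, 4 mm thick. Origin under its middle. To be left alone.
- key2: A second such steel key. To be left alone.
Not all that is in view belongs to the job. What is shaped like the light but yellow is not meant. Several things have the shape of the tray; the one meant has the colours described above.

How it is judged:
By the outcome, as a careful person would: the job done as asked, in the order asked, and still so for the second after the job is handed in, while the arm keeps its last pose, push and grip.
It also fails if it takes over 61 s, if anything falls off the work surface, if the arm or the gripper's body presses on something with over 40 N, if the wrist force passes 120 N, or if a joint passes its speed limit or range.

## Working session

There is one attempt and no reset: what is moved stays moved. The work goes in short steps, Python scripts to look and compute and a shell command to move; the robot and the scene stay as the last step left them, time stands still between calls to the robot, and variables do not carry over. Pictures are saved under pics/ and viewed, at most 10 in all, crops included, and the job is handed in when it is done.

```bash
ls; mkdir -p pics; python3 - <<'E'
from rig import manip
import cv2,pickle
print(manip.grasp_offset, manip.get_state())
for n in("scene","top"):
    d=manip.get_image(n); pickle.dump(d,open(f"pics/{n}0.pkl","wb"))
    cv2.imwrite(f"pics/{n}0.png",d["frame"][:,:,::-1]); print({k:v for k,v in d.items() if k!="frame"})
E
```

```text
pics
-0.0187 {'clock': 0.0, 'qpos': array([-1.26998251e+00,  2.76591283e-01,  1.50614513e+00,  1.34334848e-05,
        1.36067874e+00, -1.20997137e-01]), 'qd': array([ 0.00136354, -0.00027245,  0.00119889,  0.00078735,  0.00045084,
       -0.00024291]), 'effort': array([-3.51018061e-04, -4.16780877e+01, -2.45806199e+01, -2.87402690e-04,
        1.09448552e-02, -6.02581238e-06]), 'position': array([ 0.23525639, -0.5240933 ,  0.23043704]), 'ee_rot': array([-9.08157013e-04,  9.77841647e-01,  2.09343935e-01, -7.52772383e-05]), 'contact_force': array([-0.28131626,  0.45591089,  1.01703405]), 'moment': array([0.01838172, 0.01534153, 0.00164585]), 'gripper_force': 0.0, 'width': 0.0852700265785774}
{'fx': 562.7800003641302, 'fy': 562.7800003641302, 'cx': 329.5365831079687, 'cy': 243.17954263014198, 'position': array([1.13284331, 0.16367106, 0.9130197 ]), 'attitude': array([0.55824634, 0.18720117, 0.24564126, 0.77005007])}
{'fx': 545.9537213629092, 'fy': 545.9537213629092, 'cx': 310.5217120649139, 'cy': 239.57075266632708, 'position': array([0.35647209, 0.01684822, 1.27521889]), 'attitude': array([-0.69597582, -0.05077105,  0.05689277,  0.71400502])}
```

View pics/scene0.png

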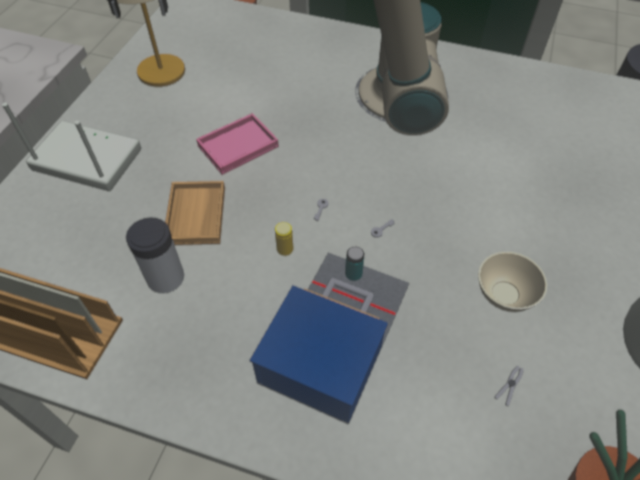

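View pics/top0.png

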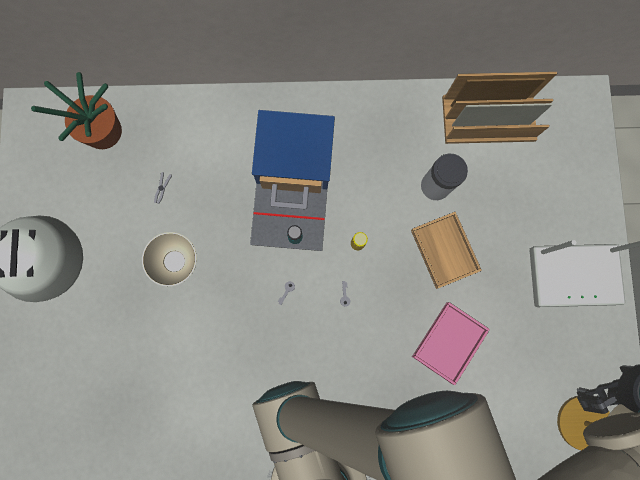

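The scene shows these light candidates: teal at top (295,233) / scene (355,263), and a yellow decoy at top (359,241) / scene (284,239). For the tray: beech at top (446,249) / scene (196,213), a pink decoy at top (451,343), and a wooden rack at top (500,108). I choose the teal light and the beech tray. Handle is at top (290,195), the red line at top (288,216).

```bash
cat > h.py <<'E'
import numpy as np,cv2,pickle
from scipy.spatial.transform import Rotation as R
def load(n): return pickle.load(open(f"pics/{n}.pkl","rb"))
def ray(d,p):
    w,x,y,z=d["attitude"]
    v=np.array([(p[0]-d["cx"])/d["fx"],-(p[1]-d["cy"])/d["fy"],-1])
    v=R.from_quat([x,y,z,w]).apply(v); return np.array(d["position"]),v/np.linalg.norm(v)
def plane(d,p,z):
    o,v=ray(d,p); return o+v*(z-o[2])/v[2]
def proj(d,P):
    w,x,y,z=d["attitude"]; c=R.from_quat([x,y,z,w]).inv().apply(np.asarray(P)-d["position"])
    return np.array([d["cx"]-d["fx"]*c[0]/c[2],d["cy"]+d["fy"]*c[1]/c[2]])
def tri(a,p,b,q):
    o,v=ray(a,p);r,w=ray(b,q)
    s=np.linalg.lstsq(np.stack([v,-w],1),r-o,rcond=None)[0]
    A,B=o+s[0]*v,r+s[1]*w; return (A+B)/2,np.linalg.norm(A-B)
def mask(d,lo,hi,box=None):
    m=cv2.inRange(cv2.cvtColor(d["frame"],cv2.COLOR_RGB2HSV),lo,hi)
    if box:
        k=np.zeros_like(m);x0,y0,x1,y1=box;k[y0:y1,x0:x1]=255;m&=k
    return m
def blob(m):
    c=max(cv2.findContours(m,0,2)[0],key=cv2.contourArea); M=cv2.moments(c)
    return c,np.array([M["m10"],M["m01"]])/M["m00"]
E
python3 - <<'E'
from h import *
np.set_printoptions(precision=4,suppress=True)
t,s=load("top0"),load("scene0")
# red line
for d,box in((t,(240,200,340,230)),(s,(300,270,420,330))):
    m=mask(d,(0,110,80),(8,255,255),box)|mask(d,(172,110,80),(180,255,255),box)
    p=np.argwhere(m)[:,::-1].astype(float); W=np.array([plane(d,q,.008) for q in p])
    vx,vy,x0,y0=cv2.fitLine(W[:,:2].astype(np.float32),cv2.DIST_HUBER,0,.01,.01).ravel()
    k=(W[:,:2]-[x0,y0])@[vx,vy]
    print("red",len(p),x0,y0,"yaw of normal",np.degrees(np.arctan2(-vx,vy)) if vy>0 else np.degrees(np.arctan2(vx,-vy)),k.min(),k.max(), W[:,:2].min(0),W[:,:2].max(0))
# tray
for d,box in((t,(405,205,485,295)),(s,(160,175,230,250))):
    m=mask(d,(5,60,60),(25,255,255),box);c,q=blob(m)
    r=cv2.minAreaRect(c);b=cv2.boxPoints(r);print("tray",q,r,[plane(d,i,.024)[:2] for i in b])
# case top
for d,box in((t,(240,100,345,200)),(s,(240,280,400,420))):
    m=mask(d,(105,120,40),(125,255,255),box);c,q=blob(m);print("blue",q,cv2.approxPolyDP(c,4,True)[:,0].tolist())
for n,d,b in(("t",t,(245,170,345,255)),("s",s,(300,240,420,340))):
    x0,y0,x1,y1=b;cv2.imwrite(f"pics/c_{n}.png",cv2.resize(d["frame"][y0:y1,x0:x1,::-1],None,fx=4,fy=4,interpolation=cv2.INTER_CUBIC))
a,b=cv2.imread("pics/c_t.png"),cv2.imread("pics/c_s.png")
h=max(a.shape[0],b.shape[0]);o=np.zeros((h,a.shape[1]+b.shape[1],3),np.uint8);o[:a.shape[0],:a.shape[1]]=a;o[:b.shape[0],a.shape[1]:]=b
print(o.shape);cv2.imwrite("pics/c0.png",cv2.resize(o,None,fx=.9,fy=.9))
E
```

```text
red 167 0.60958785 0.053684067 yaw of normal -6.2898774 -0.08412933225955624 0.08432362604584531 [ 0.5993 -0.0299] [0.6203 0.1376]
red 192 0.6082618 0.057638798 yaw of normal -6.3346353 -0.08651047260359868 0.07786598167965783 [ 0.5966 -0.0282] [0.619  0.1349]
tray [445.5599 249.859 ] ((445.66326904296875, 249.64593505859375), (65.69698333740234, 48.661033630371094), 66.57130432128906) [array([ 0.5672, -0.2294]), array([ 0.6105, -0.3366]), array([ 0.4675, -0.3874]), array([ 0.4257, -0.2817])]
tray [195.1739 211.7608] ((194.0, 212.5), (63.0, 58.0), 90.0) [array([ 0.4703, -0.4015]), array([ 0.4314, -0.2859]), array([ 0.5822, -0.2182]), array([ 0.6177, -0.3246])]
blue [293.0717 145.2416] [[259, 110], [252, 174], [328, 180], [333, 116]]
blue [320.5446 345.0718] [[293, 287], [251, 359], [352, 404], [386, 324]]
(400, 880, 3)
```

View pics/c0.png

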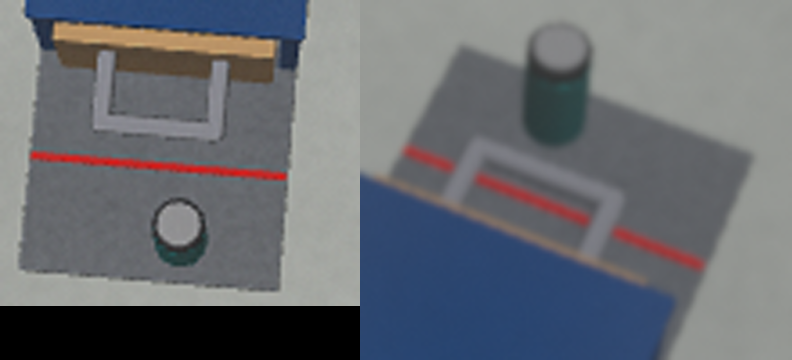

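The crop confirms the teal light with its lens at top (295,232) / scene (355.6,253). The handle bar's middle is at top (289,205.6) / scene (352,287). The drawer front has beech edges, and the red line is clear.

```bash
python3 - <<'E'
from h import *
np.set_printoptions(precision=4,suppress=True)
t,s=load("top0"),load("scene0")
print("lens",tri(t,(295,231.7),s,(355.6,253.3)))
print("handle",tri(t,(288.9,205.6),s,(352.2,287.2)))
H=lambda px,d,x,y:None
print("trayc",tri(t,(445.6,249.7),s,(195.2,211.8)), plane(t,(445.6,249.7),.015),plane(s,(195.2,211.8),.015))
print("tray corners")
for d,box in((t,(405,205,485,295)),(s,(160,175,230,250))):
    m=mask(d,(5,60,60),(25,255,255),box);c,q=blob(m);h=cv2.convexHull(c)
    a=cv2.approxPolyDP(h,5,True)[:,0];print([ (i.tolist(),plane(d,i,.024)[:2]) for i in a])
# blue roof corners, z=.098
bt=[[259,110],[252,174],[328,180],[333,116]];bs=[[352,404],[386,324],[293,287],[251,359]]
for p in bt: print("roof",plane(t,p,.098)[:2])
for p in bs: print("roofs",plane(s,p,.098)[:2])
print("bowl",plane(t,(169,259),.05),"yellow",plane(t,(359,241),.07),"canister",plane(t,(450,170),.14))
E
```

```text
lens (array([0.5587, 0.0393, 0.0772]), np.float64(0.002548638285964963))
handle (array([0.6213, 0.0521, 0.0635]), np.float64(0.0025814471820264535))
trayc (array([ 0.5183, -0.3112,  0.0124]), np.float64(0.0009579537481106711)) [ 0.5181 -0.311   0.015 ] [ 0.52   -0.3093  0.015 ]
tray corners
[([455, 212], array([ 0.6053, -0.3364])), ([481, 270], array([ 0.4678, -0.3873])), ([436, 288], array([ 0.4291, -0.281 ])), ([411, 230], array([ 0.5652, -0.231 ]))]
[([222, 181], array([ 0.4321, -0.2879])), ([219, 242], array([ 0.5803, -0.2275])), ([176, 244], array([ 0.611 , -0.3044])), ([165, 222], array([ 0.569, -0.35 ])), ([172, 182], array([ 0.4682, -0.3863]))]
roof [0.8366 0.1131]
roof [0.6877 0.1304]
roof [ 0.6699 -0.038 ]
roof [ 0.8184 -0.0539]
roofs [0.8362 0.1151]
roofs [0.6915 0.1298]
roofs [ 0.673  -0.0374]
roofs [ 0.8165 -0.0544]
bowl [0.5082 0.3238 0.05  ] yellow [ 0.5355 -0.1042  0.07  ] canister [ 0.6744 -0.299   0.14  ]
```

```bash
cat > go.py <<'E'
# usage: go.py x y z yaw(deg of tool x): prints shift in present tool axes, and needed rz
import sys
from rig import manip
from h import *
s=manip.get_state(); w,x,y,z=s["ee_rot"]; r=R.from_quat([x,y,z,w])
a=list(map(float,sys.argv[1:]))
g=R.from_euler("z",a[3],degrees=True)*R.from_euler("x",180,degrees=True)
print("shift",np.round(r.inv().apply(np.array(a[:3])-s["position"]),4),"rot",np.round((r.inv()*g).as_rotvec(degrees=True),2),"pos",s["position"].round(4),"F",s["contact_force"].round(1),"w",round(s["width"],4),"gf",s["gripper_force"],"q6",s["qpos"][5].round(2),"t",s["clock"])
E
python3 -m pendant '[{"dx":0.026,"dy":-0.019},{"dx":0.026,"dy":-0.019},{"dx":0.026,"dy":-0.019},{"dx":0.026,"dy":-0.019},{"dx":0.026,"dy":-0.019},{"dx":0.026,"dy":-0.019},{"dx":0.026,"dy":-0.019},{"dx":0.026,"dy":-0.019},{"dx":0.026,"dy":-0.019},{"dx":0.026,"dy":-0.019},{"dx":0.026,"dy":-0.019},{"dx":0.026,"dy":-0.019}]' 
python3 -m pendant '[{"rz":5,"hand":0.065},{"rz":5},{"rz":5},{"rz":5},{"rz":5},{"rz":5.5},{}]'
python3 go.py .559 .039 .13 -6.3
```

```text
shift [ 0.5259 -0.3811  0.1012] rot [-9.000e-02  1.000e-02  3.047e+01] pos [ 0.2353 -0.5242  0.2305] F [-0.3 -0.1  0.2] w 0.0853 gf 0.0 q6 -0.12 t 0.1invalid input
invalid input
```

```bash

python3 -m pendant '[{"dx":0.026,"dy":-0.019,"dz":0,"rx":0,"ry":0,"rz":0,"hand":0.065},{"dx":0.026,"dy":-0.019,"dz":0,"rx":0,"ry":0,"rz":0,"hand":0.065}]'; python3 -m pendant '[{"dx":0.026,"dy":-0.019,"hand":0.065}]' 40
```

```text
clock: 0.27
position: [0.2669, -0.4689, 0.2304]
ee_rot: [-0.001, 0.978, 0.208, -0.0]
contact_force: [-0.0, 1.1, -0.5]
width: 0.0652
gripper_force: 0.0invalid input
```

```bash

python3 -m pendant '[{"dx":0.033,"dy":-0.024,"dz":0,"rx":0,"ry":0,"rz":0,"hand":0.065},{"dx":0.033,"dy":-0.024,"dz":0,"rx":0,"ry":0,"rz":0,"hand":0.065},{"dx":0.033,"dy":-0.024,"dz":0,"rx":0,"ry":0,"rz":0,"hand":0.065},{"dx":0.033,"dy":-0.024,"dz":0,"rx":0,"ry":0,"rz":0,"hand":0.065},{"dx":0.033,"dy":-0.024,"dz":0,"rx":0,"ry":0,"rz":0,"hand":0.065},{"dx":0.033,"dy":-0.024,"dz":0,"rx":0,"ry":0,"rz":0,"hand":0.065},{"dx":0.033,"dy":-0.024,"dz":0,"rx":0,"ry":0,"rz":0,"hand":0.065},{"dx":0.033,"dy":-0.024,"dz":0,"rx":0,"ry":0,"rz":0,"hand":0.065},{"dx":0.033,"dy":-0.024,"dz":0,"rx":0,"ry":0,"rz":0,"hand":0.065},{"dx":0.033,"dy":-0.024,"dz":0,"rx":0,"ry":0,"rz":0,"hand":0.065},{"dx":0.033,"dy":-0.024,"dz":0,"rx":0,"ry":0,"rz":0,"hand":0.065}]' 40
python3 -m pendant '[{"dx":0,"dy":0,"dz":0,"rx":0,"ry":0,"rz":5,"hand":0.065},{"dx":0,"dy":0,"dz":0,"rx":0,"ry":0,"rz":5,"hand":0.065},{"dx":0,"dy":0,"dz":0,"rx":0,"ry":0,"rz":5,"hand":0.065},{"dx":0,"dy":0,"dz":0,"rx":0,"ry":0,"rz":5,"hand":0.065},{"dx":0,"dy":0,"dz":0,"rx":0,"ry":0,"rz":5,"hand":0.065},{"dx":0,"dy":0,"dz":0,"rx":0,"ry":0,"rz":5.5,"hand":0.065},{"dx":0,"dy":0,"dz":0,"rx":0,"ry":0,"rz":0,"hand":0.065},{"dx":0,"dy":0,"dz":0,"rx":0,"ry":0,"rz":0,"hand":0.065}]'
python3 go.py .559 .039 .13 -6.3
```

```text
clock: 1.18
position: [0.4907, -0.0771, 0.2311]
ee_rot: [0.0, 0.978, 0.209, -0.0]
contact_force: [0.8, -1.1, -0.2]
width: 0.0651
gripper_force: 0.0
clock: 1.85
position: [0.4902, -0.0791, 0.231]
ee_rot: [-0.0, 0.999, -0.054, -0.0]
contact_force: [0.2, 0.6, 0.0]
width: 0.0656
gripper_force: 0.0
shift [ 0.0557 -0.1249  0.101 ] rot [-0.    0.04  0.11] pos [ 0.4902 -0.0791  0.231 ] F [0.2 0.6 0. ] w 0.0656 gf 0.0 q6 1.38 t 1.85
```

```bash

python3 -m pendant '[{"dx":0.011,"dy":-0.025,"dz":0,"rx":0,"ry":0,"rz":0,"hand":0.065},{"dx":0.011,"dy":-0.025,"dz":0,"rx":0,"ry":0,"rz":0,"hand":0.065},{"dx":0.011,"dy":-0.025,"dz":0,"rx":0,"ry":0,"rz":0,"hand":0.065},{"dx":0.011,"dy":-0.025,"dz":0,"rx":0,"ry":0,"rz":0,"hand":0.065},{"dx":0.0117,"dy":-0.025,"dz":0,"rx":0,"ry":0,"rz":0,"hand":0.065},{"dx":0,"dy":0,"dz":0.025,"rx":0,"ry":0,"rz":0,"hand":0.065},{"dx":0,"dy":0,"dz":0.025,"rx":0,"ry":0,"rz":0,"hand":0.065},{"dx":0,"dy":0,"dz":0.025,"rx":0,"ry":0,"rz":0,"hand":0.065},{"dx":0,"dy":0,"dz":0.025,"rx":0,"ry":0,"rz":0,"hand":0.065},{"dx":0,"dy":0,"dz":0,"rx":0,"ry":0,"rz":0,"hand":0.065},{"dx":0,"dy":0,"dz":0,"rx":0,"ry":0,"rz":0,"hand":0.065}]' 40
python3 go.py .559 .039 .036 -6.3
python3 - <<'E'
from rig import manip
from h import *
o=[]
for n,(x,y) in(("scene",(300,190)),("top",(240,160))):
    d=manip.get_image(n);pickle.dump(d,open(f"pics/{n}1.pkl","wb"));o.append(cv2.resize(d["frame"][y:y+130,x:x+130,::-1],(390,390)))
cv2.imwrite("pics/c1.png",np.hstack(o))
E
```

```text
clock: 2.77
position: [0.5586, 0.0389, 0.1303]
ee_rot: [0.0, 0.999, -0.055, -0.002]
contact_force: [-0.9, -0.8, 0.2]
width: 0.0649
gripper_force: 0.0
shift [ 0.0007 -0.0002  0.0943] rot [0.02 0.19 0.04] pos [0.5586 0.0389 0.1303] F [-0.9 -0.8  0.2] w 0.0649 gf 0.0 q6 1.63 t 2.7667
```

View pics/c1.png

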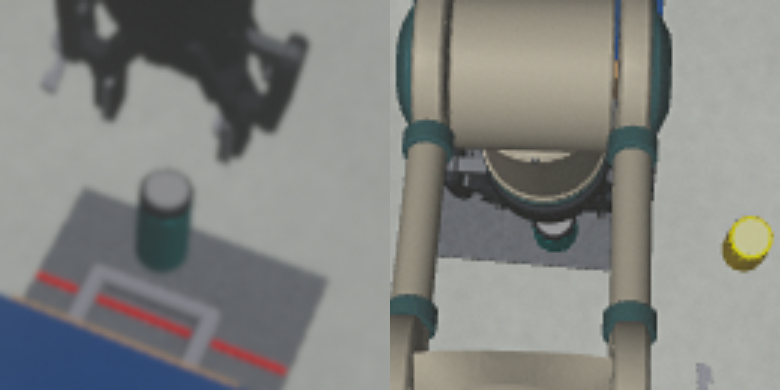

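The crop shows the fingers straddling the teal light in the scene view (fingertips at about scene (337,226) and (377,242), light at (355,263)), with the yellow decoy well clear. I go down and grip.

```bash

python3 -m pendant '[{"dx":0,"dy":0,"dz":0.019,"rx":0,"ry":0,"rz":0,"hand":0.065},{"dx":0,"dy":0,"dz":0.019,"rx":0,"ry":0,"rz":0,"hand":0.065},{"dx":0,"dy":0,"dz":0.019,"rx":0,"ry":0,"rz":0,"hand":0.065},{"dx":0,"dy":0,"dz":0.019,"rx":0,"ry":0,"rz":0,"hand":0.065},{"dx":0,"dy":0,"dz":0.018,"rx":0,"ry":0,"rz":0,"hand":0.065},{"dx":0,"dy":0,"dz":0,"rx":0,"ry":0,"rz":0,"hand":0.065},{"dx":0,"dy":0,"dz":0,"rx":0,"ry":0,"rz":0,"hand":0.02},{"dx":0,"dy":0,"dz":0,"rx":0,"ry":0,"rz":0,"hand":0.02},{"dx":0,"dy":0,"dz":0,"rx":0,"ry":0,"rz":0,"hand":0.02},{"dx":0,"dy":0,"dz":0,"rx":0,"ry":0,"rz":0,"hand":0.02},{"dx":0,"dy":0,"dz":0,"rx":0,"ry":0,"rz":0,"hand":0.02},{"dx":0,"dy":0,"dz":0,"rx":0,"ry":0,"rz":0,"hand":0.02}]' 30
python3 go.py .518 -.310 .13 -6.3
```

```text
clock: 3.87
position: [0.5613, 0.0388, 0.0394]
ee_rot: [0.0, 0.998, -0.055, 0.002]
contact_force: [-0.5, 0.2, 7.1]
width: 0.0328
gripper_force: 30.0
shift [-0.0042  0.3514 -0.0907] rot [-0.01 -0.26 -0.03] pos [0.5613 0.0388 0.0394] F [-0.5  0.2  7.1] w 0.0328 gf 30.01500517129898 q6 1.63 t 3.8667
```

```bash

python3 -m pendant '[{"dx":0,"dy":0,"dz":-0.01,"rx":0,"ry":0,"rz":0,"hand":0.02},{"dx":0,"dy":0,"dz":-0.02,"rx":0,"ry":0,"rz":0,"hand":0.02},{"dx":0,"dy":0,"dz":-0.03,"rx":0,"ry":0,"rz":0,"hand":0.02},{"dx":0,"dy":0,"dz":-0.03,"rx":0,"ry":0,"rz":0,"hand":0.02},{"dx":0,"dy":0,"dz":-0.025,"rx":0,"ry":0,"rz":0,"hand":0.02},{"dx":0,"dy":0,"dz":0,"rx":0,"ry":0,"rz":0,"hand":0.02},{"dx":0,"dy":0,"dz":0,"rx":0,"ry":0,"rz":0,"hand":0.02}]'
python3 go.py .518 -.310 .15 -6.3
python3 -m pendant '[{"dx":0,"dy":0.02,"dz":0,"rx":0,"ry":0,"rz":0,"hand":0.02},{"dx":0,"dy":0.03,"dz":0,"rx":0,"ry":0,"rz":0,"hand":0.02},{"dx":0,"dy":0.035,"dz":0,"rx":0,"ry":0,"rz":0,"hand":0.02},{"dx":0,"dy":0.035,"dz":0,"rx":0,"ry":0,"rz":0,"hand":0.02},{"dx":0,"dy":0.035,"dz":0,"rx":0,"ry":0,"rz":0,"hand":0.02},{"dx":0,"dy":0.035,"dz":0,"rx":0,"ry":0,"rz":0,"hand":0.02},{"dx":0,"dy":0.035,"dz":0,"rx":0,"ry":0,"rz":0,"hand":0.02},{"dx":0,"dy":0.035,"dz":0,"rx":0,"ry":0,"rz":0,"hand":0.02},{"dx":0,"dy":0.035,"dz":0,"rx":0,"ry":0,"rz":0,"hand":0.02},{"dx":0,"dy":0.03,"dz":0,"rx":0,"ry":0,"rz":0,"hand":0.02},{"dx":0,"dy":0.02,"dz":0,"rx":0,"ry":0,"rz":0,"hand":0.02},{"dx":0,"dy":0,"dz":0,"rx":0,"ry":0,"rz":0,"hand":0.02}]'
python3 go.py .518 -.310 .0375 -6.3
python3 - <<'E'
from rig import manip
from h import *
o=[]
for n,(x,y) in(("scene",(130,120)),("top",(380,160))):
    d=manip.get_image(n);pickle.dump(d,open(f"pics/{n}2.pkl","wb"));o.append(cv2.resize(d["frame"][y:y+150,x:x+150,::-1],(390,390)))
cv2.imwrite("pics/c2.png",np.hstack(o))
E
```

```text
clock: 4.45
position: [0.5605, 0.0389, 0.1546]
ee_rot: [0.0, 0.998, -0.055, 0.002]
contact_force: [-1.0, -0.7, -0.7]
width: 0.0326
gripper_force: 30.1
shift [-0.0038  0.3514  0.0045] rot [-0.01 -0.25 -0.03] pos [0.5605 0.0389 0.1546] F [-1.  -0.7 -0.7] w 0.0326 gf 30.104434490203857 q6 1.63 t 4.45
clock: 5.45
position: [0.5201, -0.3081, 0.1505]
ee_rot: [0.001, 0.998, -0.057, -0.001]
contact_force: [-0.2, -0.4, -1.0]
width: 0.033
gripper_force: 30.2
shift [-0.0016  0.002   0.113 ] rot [ 0.07  0.13 -0.25] pos [ 0.5201 -0.3081  0.1505] F [-0.2 -0.4 -1. ] w 0.033 gf 30.169238448143005 q6 1.04 t 5.45
```

View pics/c2.png

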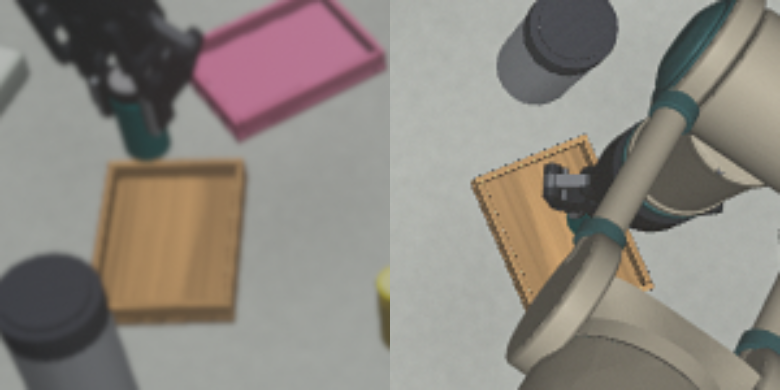

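The crop shows the teal light held upright above the empty beech tray, with the canister and the pink tray clear. I lower it.

```bash

python3 -m pendant '[{"dx":-0.0015,"dy":0.002,"dz":0.02,"rx":0,"ry":0,"rz":0,"hand":0.02},{"dx":0,"dy":0,"dz":0.025,"rx":0,"ry":0,"rz":0,"hand":0.02},{"dx":0,"dy":0,"dz":0.025,"rx":0,"ry":0,"rz":0,"hand":0.02},{"dx":0,"dy":0,"dz":0.02,"rx":0,"ry":0,"rz":0,"hand":0.02},{"dx":0,"dy":0,"dz":0.014,"rx":0,"ry":0,"rz":0,"hand":0.02},{"dx":0,"dy":0,"dz":0.004,"rx":0,"ry":0,"rz":0,"hand":0.02},{"dx":0,"dy":0,"dz":0,"rx":0,"ry":0,"rz":0,"hand":0.02},{"dx":0,"dy":0,"dz":0,"rx":0,"ry":0,"rz":0,"hand":0.02}]'
python3 -m pendant '[{"dx":0,"dy":0,"dz":0.002,"rx":0,"ry":0,"rz":0,"hand":0.02},{"dx":0,"dy":0,"dz":0,"rx":0,"ry":0,"rz":0,"hand":0.02}]'
python3 -m pendant '[{"dx":0,"dy":0,"dz":0.001,"rx":0,"ry":0,"rz":0,"hand":0.02},{"dx":0,"dy":0,"dz":0,"rx":0,"ry":0,"rz":0,"hand":0.02}]'
```

```text
clock: 6.22
position: [0.5201, -0.305, 0.0446]
ee_rot: [-0.0, 0.999, -0.055, 0.0]
contact_force: [0.3, -0.1, -0.7]
width: 0.0329
gripper_force: 30.2
clock: 6.38
position: [0.5204, -0.3059, 0.0433]
ee_rot: [0.001, 0.998, -0.055, 0.001]
contact_force: [-0.5, 0.1, -1.2]
width: 0.0329
gripper_force: 30.2
clock: 6.55
position: [0.52, -0.306, 0.0419]
ee_rot: [0.0, 0.998, -0.055, 0.0]
contact_force: [0.1, 0.8, -0.8]
width: 0.0335
gripper_force: 30.2
```

```bash

for i in 1 ; do python3 -m pendant '[{"dx":0,"dy":0,"dz":0.002,"rx":0,"ry":0,"rz":0,"hand":0.02},{"dx":0,"dy":0,"dz":0,"rx":0,"ry":0,"rz":0,"hand":0.02},{"dx":0,"dy":0,"dz":0.001,"rx":0,"ry":0,"rz":0,"hand":0.02},{"dx":0,"dy":0,"dz":0,"rx":0,"ry":0,"rz":0,"hand":0.02}]'; done
python3 -m pendant '[{"dx":0,"dy":0,"dz":0.001,"rx":0,"ry":0,"rz":0,"hand":0.02},{"dx":0,"dy":0,"dz":0,"rx":0,"ry":0,"rz":0,"hand":0.02}]'
```

```text
clock: 6.88
position: [0.5196, -0.3058, 0.0381]
ee_rot: [-0.0, 0.998, -0.055, -0.0]
contact_force: [0.8, 0.5, -0.5]
width: 0.0331
gripper_force: 30.2
clock: 7.05
position: [0.5199, -0.3059, 0.0375]
ee_rot: [0.0, 0.998, -0.055, 0.0]
contact_force: [0.1, -0.1, 1.4]
width: 0.0327
gripper_force: 30.3
```

```bash

python3 -m pendant '[{"dx":0,"dy":0,"dz":0.0005,"rx":0,"ry":0,"rz":0,"hand":0.02},{"dx":0,"dy":0,"dz":0,"rx":0,"ry":0,"rz":0,"hand":0.034},{"dx":0,"dy":0,"dz":0,"rx":0,"ry":0,"rz":0,"hand":0.038},{"dx":0,"dy":0,"dz":0,"rx":0,"ry":0,"rz":0,"hand":0.045},{"dx":0,"dy":0,"dz":0,"rx":0,"ry":0,"rz":0,"hand":0.055},{"dx":0,"dy":0,"dz":0,"rx":0,"ry":0,"rz":0,"hand":0.06},{"dx":0,"dy":0,"dz":0,"rx":0,"ry":0,"rz":0,"hand":0.06},{"dx":0,"dy":0,"dz":-0.01,"rx":0,"ry":0,"rz":0,"hand":0.06},{"dx":0,"dy":0,"dz":-0.025,"rx":0,"ry":0,"rz":0,"hand":0.06},{"dx":0,"dy":0,"dz":-0.035,"rx":0,"ry":0,"rz":0,"hand":0.06},{"dx":0,"dy":0,"dz":-0.035,"rx":0,"ry":0,"rz":0,"hand":0.06},{"dx":0,"dy":0,"dz":-0.035,"rx":0,"ry":0,"rz":0,"hand":0.06}]'
python3 -m pendant '[{"dx":-0.03,"dy":0,"dz":-0.015,"rx":0,"ry":0,"rz":0,"hand":0.06},{"dx":-0.035,"dy":0,"dz":0,"rx":0,"ry":0,"rz":0,"hand":0.06},{"dx":-0.035,"dy":0,"dz":0,"rx":0,"ry":0,"rz":0,"hand":0.06},{"dx":-0.035,"dy":0,"dz":0,"rx":0,"ry":0,"rz":0,"hand":0.06},{"dx":0,"dy":0,"dz":0,"rx":0,"ry":0,"rz":0,"hand":0.06},{"dx":0,"dy":0,"dz":0,"rx":0,"ry":0,"rz":0,"hand":0.06}]'
python3 - <<'E'
from rig import manip
from h import *
np.set_printoptions(precision=4,suppress=True)
D={}
for n in("scene","top"):
    d=D[n]=manip.get_image(n);pickle.dump(d,open(f"pics/{n}3.pkl","wb"))
o=[cv2.resize(D[n]["frame"][y:y+h,x:x+w,::-1],(390,390)) for n,x,y,w,h in(("scene",150,150,90,90),("top",400,195,90,90),("scene",310,240,100,100),("top",240,160,100,100))]
cv2.imwrite("pics/c3.png",cv2.resize(np.vstack([np.hstack(o[:2]),np.hstack(o[2:])]),(600,600)))
t=D["top"]
E
```

```text
clock: 8.05
position: [0.5195, -0.3056, 0.1789]
ee_rot: [0.0, 0.998, -0.055, 0.0]
contact_force: [0.6, -0.8, 1.2]
width: 0.0598
gripper_force: 0.0
clock: 8.55
position: [0.3843, -0.2906, 0.1929]
ee_rot: [0.0, 0.998, -0.056, 0.001]
contact_force: [-0.3, 0.1, 0.5]
width: 0.06
gripper_force: 0.0
```

View pics/c3.png

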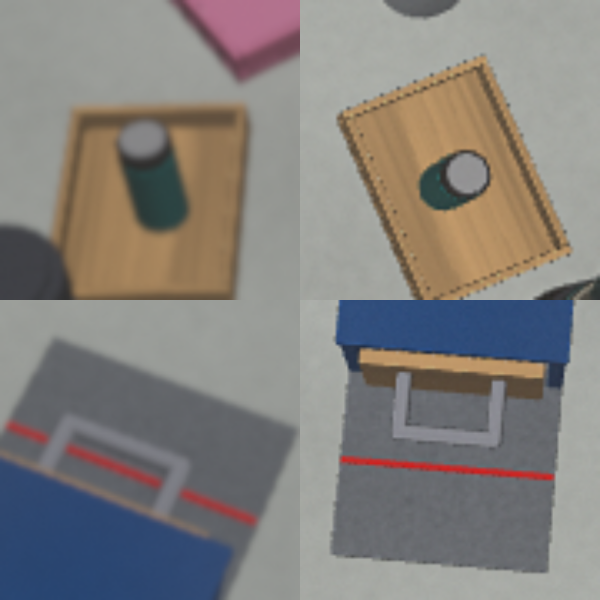

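The crop shows the light standing upright and free in the beech tray (top about (450,247)). The board is now clear, and the handle bar's middle is near top (289,205.5) with the red line under it. Next I measure the bar, face and line precisely.

```bash
python3 - <<'E'
from h import *
np.set_printoptions(precision=4,suppress=True)
t,s=load("top3"),load("scene3")
yaw=np.radians(-6.3);ex=np.array([np.cos(yaw),np.sin(yaw)])
ey=np.array([-ex[1],ex[0]])
for n,d,box in(("top",t,(240,200,340,230)),("scene",s,(300,270,420,330))):
    m=mask(d,(0,110,80),(8,255,255),box)|mask(d,(172,110,80),(180,255,255),box)
    W=np.array([plane(d,q,.008)[:2] for q in np.argwhere(m)[:,::-1].astype(float)])
    k=W@ey; print(n,"line along ex",np.median(W@ex),(W@ex).mean(),"y mid",(k.min()+k.max())/2,"slope deg",np.degrees(np.polyfit(k,W@ex,1)[0]))
# bar, drawer profile: sample intensity along ex, at plane heights, averaged over y
def prof(d,z,xs,ys):
    g=d["frame"].astype(np.float32); P=[[proj(d,[*(x*ex+y*ey),z]) for y in ys] for x in xs]
    P=np.array(P,np.float32); return cv2.remap(g,P[...,0],P[...,1],cv2.INTER_LINEAR).mean(1)
y0=0.0521*ey[1]+.6213*ey[0]
for n,d in(("top",t),("scene",s)):
    xs=np.arange(.585,.645,.001)
    for z in(.062,.068):
        p=prof(d,z,xs,np.linspace(y0-.02,y0+.02,21)).sum(1); b=np.median(p);w=np.clip(p-b-30,0,None)
        print(n,"bar",z,"x",(w*xs).sum()/w.sum(),"width",(w>0).sum(),w.max())
xs=np.arange(.64,.69,.002)
for x,p in zip(xs,prof(t,.084,xs,np.linspace(y0-.06,y0+.06,31))):print(round(x,3),p.astype(int),end="; ")
# case by roof
C=np.array([plane(t,p,.098)[:2] for p in[[259,110],[252,174],[328,180],[333,116]]]).mean(0);print("\ncase",C@ex,C@ey)
print("bar y",y0)
E
```

```text
top line along ex 0.5999603640140873 0.6000155312031387 y mid 0.12034954098704895 slope deg -0.010110375719049318
scene line along ex 0.5982835823138746 0.5982797180815635 y mid 0.11971545247109065 slope deg 0.02952109730054038
top bar 0.062 x 0.6143445572968205 width 10 75.79382
top bar 0.068 x 0.6130406927977049 width 11 76.05444
scene bar 0.062 x 0.6105131655884165 width 10 53.005005
scene bar 0.068 x 0.6140076954867295 width 10 53.183777
0.64 [109 111 117]; 0.642 [106 104 105]; 0.644 [99 88 78]; 0.646 [96 84 71]; 0.648 [96 84 73]; 0.65 [96 84 73]; 0.652 [95 84 73]; 0.654 [92 81 69]; 0.656 [88 74 59]; 0.658 [101  83  63]; 0.66 [165 134  94]; 0.662 [190 151 105]; 0.664 [189 150 104]; 0.666 [190 151 105]; 0.668 [191 152 105]; 0.67 [157 127  92]; 0.672 [67 71 82]; 0.674 [ 42  72 118]; 0.676 [ 46  76 123]; 0.678 [ 46  76 122]; 0.68 [ 47  76 122]; 0.682 [ 47  76 122]; 0.684 [ 46  76 122]; 0.686 [ 46  76 122]; 0.688 [ 46  76 122]; 
case 0.7444539368957503 0.12028922434948454
bar y 0.11996329326008129
```

```bash

python3 -m pendant '[{"dx":0.0166,"dy":-0.0306,"dz":0,"rx":0,"ry":0,"rz":0,"hand":0.03},{"dx":0.0166,"dy":-0.0306,"dz":0,"rx":0,"ry":0,"rz":0,"hand":0.03},{"dx":0.0166,"dy":-0.0306,"dz":0,"rx":0,"ry":0,"rz":0,"hand":0.03},{"dx":0.0166,"dy":-0.0306,"dz":0,"rx":0,"ry":0,"rz":0,"hand":0.03},{"dx":0.0166,"dy":-0.0306,"dz":0,"rx":0,"ry":0,"rz":0,"hand":0.03},{"dx":0.0166,"dy":-0.0306,"dz":0,"rx":0,"ry":0,"rz":0,"hand":0.03},{"dx":0.0166,"dy":-0.0306,"dz":0,"rx":0,"ry":0,"rz":0,"hand":0.03},{"dx":0.0166,"dy":-0.0306,"dz":0,"rx":0,"ry":0,"rz":0,"hand":0.03},{"dx":0.0166,"dy":-0.0306,"dz":0,"rx":0,"ry":0,"rz":0,"hand":0.03},{"dx":0.0166,"dy":-0.0306,"dz":0,"rx":0,"ry":0,"rz":0,"hand":0.03},{"dx":0.0166,"dy":-0.0306,"dz":0,"rx":0,"ry":0,"rz":0,"hand":0.03},{"dx":0.0166,"dy":-0.0306,"dz":0,"rx":0,"ry":0,"rz":0,"hand":0.03}]'
python3 -m pendant '[{"dx":0,"dy":0,"dz":0,"rx":0,"ry":0,"rz":-7,"hand":0.03},{"dx":0,"dy":0,"dz":0,"rx":0,"ry":0,"rz":-7,"hand":0.03},{"dx":0,"dy":0,"dz":0,"rx":0,"ry":0,"rz":-7,"hand":0.03},{"dx":0,"dy":0,"dz":0,"rx":0,"ry":0,"rz":-7,"hand":0.03},{"dx":0,"dy":0,"dz":0,"rx":0,"ry":0,"rz":-7,"hand":0.03},{"dx":0,"dy":0,"dz":0,"rx":0,"ry":0,"rz":-7,"hand":0.03},{"dx":0,"dy":0,"dz":0,"rx":0,"ry":0,"rz":-7,"hand":0.03},{"dx":0,"dy":0,"dz":0,"rx":0,"ry":0,"rz":-7,"hand":0.03},{"dx":0,"dy":0,"dz":0,"rx":0,"ry":0,"rz":-7,"hand":0.03},{"dx":0,"dy":0,"dz":0,"rx":0,"ry":0,"rz":-7,"hand":0.03},{"dx":0,"dy":0,"dz":0,"rx":0,"ry":0,"rz":-7,"hand":0.03},{"dx":0,"dy":0,"dz":0,"rx":0,"ry":0,"rz":-7,"hand":0.03}]' 60
python3 -m pendant '[{"dx":0,"dy":0,"dz":0,"rx":0,"ry":0,"rz":-6,"hand":0.03},{"dx":0,"dy":0,"dz":0,"rx":0,"ry":0,"rz":0,"hand":0.03},{"dx":0,"dy":0,"dz":0,"rx":0,"ry":0,"rz":0,"hand":0.03}]'
python3 go.py .6225 .0521 .10 83.7
```

```text
clock: 9.65
position: [0.6263, 0.0547, 0.1915]
ee_rot: [-0.0, 0.999, -0.055, 0.0]
contact_force: [0.6, -0.2, 0.3]
width: 0.03
gripper_force: 0.0
clock: 10.65
position: [0.6256, 0.0531, 0.1914]
ee_rot: [0.0, 0.777, 0.63, 0.0]
contact_force: [0.6, -1.0, 0.8]
width: 0.0297
gripper_force: 0.0
clock: 10.9
position: [0.6251, 0.0528, 0.1914]
ee_rot: [0.0, 0.746, 0.666, 0.0]
contact_force: [0.1, 0.0, -0.0]
width: 0.03
gripper_force: 0.0
shift [-0.001  -0.0025  0.0914] rot [ 0.01 -0.01 -0.13] pos [0.6251 0.0528 0.1914] F [ 0.1  0.  -0. ] w 0.03 gf 0.0 q6 0.09 t 10.9
```

```bash

python3 -m pendant '[{"dx":-0.001,"dy":-0.0025,"dz":0.02,"rx":0,"ry":0,"rz":0,"hand":0.03},{"dx":0,"dy":0,"dz":0.03,"rx":0,"ry":0,"rz":0,"hand":0.03},{"dx":0,"dy":0,"dz":0.03,"rx":0,"ry":0,"rz":0,"hand":0.03},{"dx":0,"dy":0,"dz":0.016,"rx":0,"ry":0,"rz":0,"hand":0.03},{"dx":0,"dy":0,"dz":0,"rx":0,"ry":0,"rz":0,"hand":0.03},{"dx":0,"dy":0,"dz":0,"rx":0,"ry":0,"rz":0,"hand":0.03}]'
python3 go.py .6225 .0521 .0435 83.7
python3 - <<'E'
from rig import manip
from h import *
d=manip.get_image("scene");pickle.dump(d,open("pics/scene4.pkl","wb"));cv2.imwrite("pics/c4.png",cv2.resize(d["frame"][210:350,280:440,::-1],(800,600)))
print(proj(d,manip.get_state()["position"]),proj(d,[.6225,.0521,.062]))
E
```

```text
clock: 11.4
position: [0.6215, 0.0516, 0.095]
ee_rot: [-0.001, 0.745, 0.667, -0.001]
contact_force: [-0.7, -0.5, -0.1]
width: 0.03
gripper_force: 0.0
shift [0.0006 0.001  0.0515] rot [-0.1   0.01 -0.1 ] pos [0.6215 0.0516 0.095 ] F [-0.7 -0.5 -0.1] w 0.03 gf 0.0 q6 0.08 t 11.4
[351.81337013 277.60403187] [351.23220711 288.11529657]
```

View pics/c4.png

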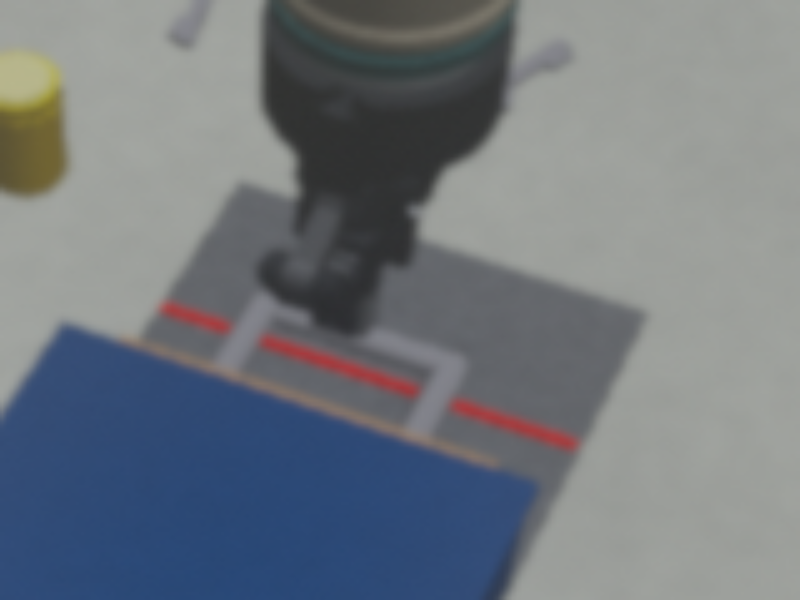

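The crop shows the narrowed fingers over the middle of the bar, between the two posts (rear fingertip at about crop (345,325)). I go down.

```bash

python3 -m pendant '[{"dx":0.0005,"dy":0.001,"dz":0.01,"rx":0,"ry":0,"rz":0,"hand":0.03},{"dx":0,"dy":0,"dz":0.01,"rx":0,"ry":0,"rz":0,"hand":0.03},{"dx":0,"dy":0,"dz":0.01,"rx":0,"ry":0,"rz":0,"hand":0.03},{"dx":0,"dy":0,"dz":0,"rx":0,"ry":0,"rz":0,"hand":0.03}]'
python3 -m pendant '[{"dx":0,"dy":0,"dz":0.01,"rx":0,"ry":0,"rz":0,"hand":0.03},{"dx":0,"dy":0,"dz":0.01,"rx":0,"ry":0,"rz":0,"hand":0.03},{"dx":0,"dy":0,"dz":0,"rx":0,"ry":0,"rz":0,"hand":0.03},{"dx":0,"dy":0,"dz":0,"rx":0,"ry":0,"rz":0,"hand":0.03}]'
```

```text
clock: 11.78
position: [0.621, 0.0518, 0.0636]
ee_rot: [-0.001, 0.745, 0.667, -0.001]
contact_force: [0.4, 0.1, -0.3]
width: 0.03
gripper_force: 0.0
clock: 12.12
position: [0.6219, 0.0517, 0.0448]
ee_rot: [-0.001, 0.745, 0.667, -0.001]
contact_force: [0.7, -1.0, 0.0]
width: 0.0299
gripper_force: 0.0
```

Clear, no contact. Close on the bar.

```bash

python3 -m pendant '[{"dx":0,"dy":0,"dz":0,"rx":0,"ry":0,"rz":0,"hand":0.022},{"dx":0,"dy":0,"dz":0,"rx":0,"ry":0,"rz":0,"hand":0.014},{"dx":0,"dy":0,"dz":0,"rx":0,"ry":0,"rz":0,"hand":0.005},{"dx":0,"dy":0,"dz":0,"rx":0,"ry":0,"rz":0,"hand":0.005},{"dx":0,"dy":0,"dz":0,"rx":0,"ry":0,"rz":0,"hand":0.005},{"dx":0,"dy":0,"dz":0,"rx":0,"ry":0,"rz":0,"hand":0.005},{"dx":0,"dy":0,"dz":0,"rx":0,"ry":0,"rz":0,"hand":0.005},{"dx":0,"dy":0,"dz":0,"rx":0,"ry":0,"rz":0,"hand":0.005}]' 60
python3 - <<'E'
from rig import manip
import numpy as np
s=manip.get_state();y=np.radians(-6.3);print((s["position"][:2]@[np.cos(y),np.sin(y)]).round(4),s["contact_force"].round(1),s["width"])
E
```

```text
clock: 12.78
position: [0.6229, 0.0517, 0.0463]
ee_rot: [0.0, 0.745, 0.667, 0.0]
contact_force: [-0.2, -0.1, 4.0]
width: 0.0101
gripper_force: 58.8
0.6135 [-0.2 -0.1  4. ] 0.010052109656316388
```

```bash

python3 -m pendant '[{"dx":0,"dy":-0.004,"dz":0,"rx":0,"ry":0,"rz":0,"hand":0.005},{"dx":0,"dy":-0.007,"dz":0,"rx":0,"ry":0,"rz":0,"hand":0.005},{"dx":0,"dy":-0.007,"dz":0,"rx":0,"ry":0,"rz":0,"hand":0.005},{"dx":0,"dy":-0.007,"dz":0,"rx":0,"ry":0,"rz":0,"hand":0.005},{"dx":0,"dy":-0.007,"dz":0,"rx":0,"ry":0,"rz":0,"hand":0.005},{"dx":0,"dy":-0.007,"dz":0,"rx":0,"ry":0,"rz":0,"hand":0.005},{"dx":0,"dy":-0.005,"dz":0,"rx":0,"ry":0,"rz":0,"hand":0.005},{"dx":0,"dy":-0.004,"dz":0,"rx":0,"ry":0,"rz":0,"hand":0.005},{"dx":0,"dy":0,"dz":0,"rx":0,"ry":0,"rz":0,"hand":0.005},{"dx":0,"dy":0,"dz":0,"rx":0,"ry":0,"rz":0,"hand":0.005}]'
cat > look.py <<'E'
from rig import manip
from h import *
import sys
st=manip.get_state();y=np.radians(-6.3);ex=np.array([np.cos(y),np.sin(y)]);ey=np.array([-ex[1],ex[0]])
print("tcp ex",(st["position"][:2]@ex).round(4),st["contact_force"].round(1),"w",st["width"])
o=[]
for n,(x,yy) in(("top",(240,170)),("scene",(300,240))):
    d=manip.get_image(n);pickle.dump(d,open(f"pics/{n}{sys.argv[1]}.pkl","wb"))
    o.append(cv2.resize(d["frame"][yy:yy+100,x:x+100,::-1],(400,400)))
    for e in(.659,.61,.60,.5992,.55): print(n,e,"z.084",proj(d,[*(e*ex+.12*ey),.084]).round(1),"z.008",proj(d,[*(e*ex+.12*ey),.008]).round(1))
cv2.imwrite(f"pics/c{sys.argv[1]}.png",np.hstack(o))
E
python3 look.py 5
```

```text
clock: 13.62
position: [0.5778, 0.0567, 0.0464]
ee_rot: [0.003, 0.745, 0.667, 0.002]
contact_force: [5.7, -1.4, -0.3]
width: 0.0099
gripper_force: 58.6
tcp ex 0.5681 [ 5.7 -1.4 -0.3] w 0.0098995287568489
top 0.659 z.084 [289.9 183.3] z.008 [290.9 191.4]
top 0.61 z.084 [288.  204.6] z.008 [289.  211.5]
top 0.6 z.084 [287.5 208.9] z.008 [288.7 215.6]
top 0.5992 z.084 [287.5 209.3] z.008 [288.6 215.9]
top 0.55 z.084 [285.5 231. ] z.008 [286.8 236.4]
scene 0.659 z.084 [341.2 302.4] z.008 [339.9 323.6]
scene 0.61 z.084 [352.4 280.1] z.008 [350.5 302.1]
scene 0.6 z.084 [354.6 275.7] z.008 [352.6 297.8]
scene 0.5992 z.084 [354.8 275.4] z.008 [352.8 297.5]
scene 0.55 z.084 [365.4 254.4] z.008 [362.7 277.2]
```

View pics/c5.png

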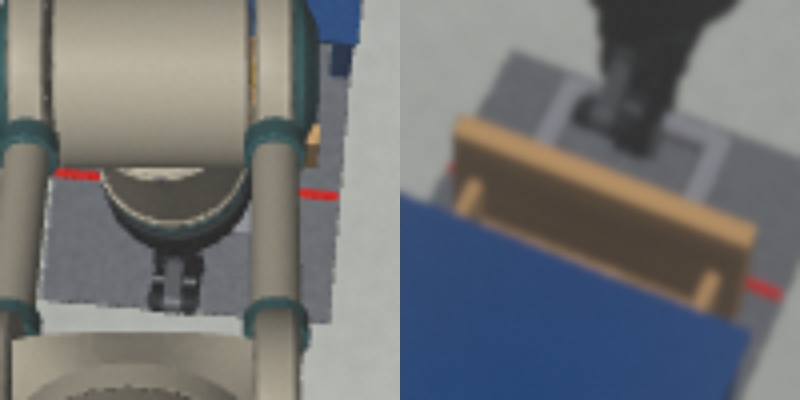

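The crop shows the drawer following, about 45 mm out. In scene, the front's top edge runs from (314,269.5) to (389,297.5), and the line is still ahead of it. I measure the edge in both views.

```bash
cat > edge.py <<'E'
from h import *
import sys
np.set_printoptions(precision=4,suppress=True)
y=np.radians(-6.3);ex=np.array([np.cos(y),np.sin(y)]);ey=np.array([-ex[1],ex[0]])
def prof(d,z,xs,ys):
    P=np.array([[proj(d,[*(x*ex+k*ey),z]) for k in ys] for x in xs],np.float32)
    return cv2.remap(d["frame"].astype(np.float32),P[...,0],P[...,1],cv2.INTER_LINEAR).mean(1)
xs=np.arange(float(sys.argv[2]),float(sys.argv[3]),.0005)
for n,yr in(("scene",(.06,.09)),("scene",(.15,.18)),("top",(.0535,.058))):
    d=load(n+sys.argv[1]); p=prof(d,.084,xs,np.linspace(*yr,15))
    g=p[:,0]-p[:,2] if n=="scene" else p.sum(1)   # beech is red over blue / bright top
    g=cv2.GaussianBlur(g.reshape(-1,1),(1,9),0).ravel()
    i=np.gradient(g).argmax() ; print(n,yr,"edge ex",xs[i].round(4),"rise",g.max()-g.min())
E
python3 edge.py 5 .59 .64
sed 's/(("scene",(.06,.09)),("scene",(.15,.18)),("top",(.0535,.058)))/(("scene",(.06,.09)),("scene",(.15,.18)),("top",(.065,.09)),("top",(.15,.18)))/' edge.py > e2.py; python3 e2.py 3 .64 .675
```

```text
scene (0.06, 0.09) edge ex 0.6135 rise 81.13282
scene (0.15, 0.18) edge ex 0.6135 rise 82.04084
top (0.0535, 0.058) edge ex 0.6135 rise 230.76764
scene (0.06, 0.09) edge ex 0.6575 rise 125.06352
scene (0.15, 0.18) edge ex 0.6575 rise 119.99539
top (0.065, 0.09) edge ex 0.6595 rise 222.58655
top (0.15, 0.18) edge ex 0.6595 rise 222.62631
```

```bash

python3 -m pendant '[{"dx":0,"dy":-0.004,"dz":0,"rx":0,"ry":0,"rz":0,"hand":0.005},{"dx":0,"dy":-0.004,"dz":0,"rx":0,"ry":0,"rz":0,"hand":0.005},{"dx":0,"dy":-0.003,"dz":0,"rx":0,"ry":0,"rz":0,"hand":0.005},{"dx":0,"dy":-0.0012,"dz":0,"rx":0,"ry":0,"rz":0,"hand":0.005},{"dx":0,"dy":0,"dz":0,"rx":0,"ry":0,"rz":0,"hand":0.005},{"dx":0,"dy":0,"dz":0,"rx":0,"ry":0,"rz":0,"hand":0.005},{"dx":0,"dy":0,"dz":0,"rx":0,"ry":0,"rz":0,"hand":0.005}]'
python3 look.py 6 | head -1; python3 edge.py 6 .58 .63
python3 - <<'E'
from h import *
d=load("top6");s=load("scene6")
cv2.imwrite("pics/z6.png",np.hstack([cv2.resize(d["frame"][195:235,300:340,::-1],(400,400),interpolation=0),cv2.resize(s["frame"][275:325,360:410,::-1],(400,400),interpolation=0)]))
E
```

```text
clock: 14.3
position: [0.5664, 0.058, 0.0464]
ee_rot: [0.003, 0.745, 0.667, 0.003]
contact_force: [6.4, -1.4, -2.1]
width: 0.0098
gripper_force: 58.8
tcp ex 0.5566 [ 6.4 -1.4 -2.1] w 0.009759490043949215
scene (0.06, 0.09) edge ex 0.602 rise 80.90174
scene (0.15, 0.18) edge ex 0.602 rise 81.699905
top (0.0535, 0.058) edge ex 0.602 rise 173.6479
```

View pics/z6.png

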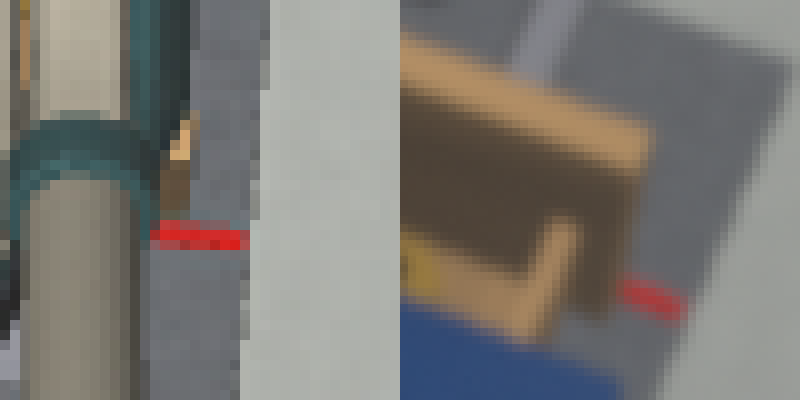

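The crop shows the face about one line-width short of the line. In top, the face's bottom edge is at (318,216) and the line at (320,218.4). The numbers put the edge at 0.602 and the line at 0.599, so about 2.5 mm remain.

```bash

python3 -m pendant '[{"dx":0,"dy":-0.0012,"dz":0,"rx":0,"ry":0,"rz":0,"hand":0.005},{"dx":0,"dy":-0.0011,"dz":0,"rx":0,"ry":0,"rz":0,"hand":0.005},{"dx":0,"dy":0,"dz":0,"rx":0,"ry":0,"rz":0,"hand":0.005},{"dx":0,"dy":0,"dz":0,"rx":0,"ry":0,"rz":0,"hand":0.005},{"dx":0,"dy":0,"dz":0,"rx":0,"ry":0,"rz":0,"hand":0.005},{"dx":0,"dy":0,"dz":0,"rx":0,"ry":0,"rz":0,"hand":0.005}]'
python3 look.py 7 | head -1; python3 edge.py 7 .575 .625
python3 - <<'E'
from h import *
d=load("top7");y=np.radians(-6.3);ex=np.array([np.cos(y),np.sin(y)]);ey=np.array([-ex[1],ex[0]])
for n,yr in(("top",(.038,.05)),("scene",(.038,.046)),("scene",(.194,.203))):
    d=load(n+"7");xs=np.arange(.585,.615,.0005)
    P=np.array([[proj(d,[*(x*ex+k*ey),.008]) for k in np.linspace(*yr,9)] for x in xs],np.float32)
    p=cv2.remap(d["frame"].astype(np.float32),P[...,0],P[...,1],1).mean(1);w=np.clip(p[:,0]-p[:,1]-25,0,None)
    print(n,yr,"line ex",(w*xs).sum()/w.sum(),w.max())
E
```

```text
clock: 14.9
position: [0.5643, 0.0582, 0.0464]
ee_rot: [0.003, 0.745, 0.667, 0.003]
contact_force: [6.7, -0.8, -0.4]
width: 0.0098
gripper_force: 58.8
tcp ex 0.5545 [ 6.7 -0.8 -0.4] w 0.009843219046092526
scene (0.06, 0.09) edge ex 0.6 rise 80.72416
scene (0.15, 0.18) edge ex 0.6 rise 81.63436
top (0.0535, 0.058) edge ex 0.5995 rise 177.92453
top (0.038, 0.05) line ex 0.5998138512506095 138.71236
scene (0.038, 0.046) line ex 0.5981744075201574 48.2769
scene (0.194, 0.203) line ex 0.598192661398889 64.0982
```

The face is at 0.5997 and the line at 0.5990, so it is level within 1 mm and not past it. Hold.

```bash
Z=1
python3 -m pendant '[{"dx":0,"dy":0,"dz":0,"rx":0,"ry":0,"rz":0,"hand":0.005},{"dx":0,"dy":0,"dz":0,"rx":0,"ry":0,"rz":0,"hand":0.005},{"dx":0,"dy":0,"dz":0,"rx":0,"ry":0,"rz":0,"hand":0.005},{"dx":0,"dy":0,"dz":0,"rx":0,"ry":0,"rz":0,"hand":0.005},{"dx":0,"dy":0,"dz":0,"rx":0,"ry":0,"rz":0,"hand":0.005},{"dx":0,"dy":0,"dz":0,"rx":0,"ry":0,"rz":0,"hand":0.005},{"dx":0,"dy":0,"dz":0,"rx":0,"ry":0,"rz":0,"hand":0.005},{"dx":0,"dy":0,"dz":0,"rx":0,"ry":0,"rz":0,"hand":0.005},{"dx":0,"dy":0,"dz":0,"rx":0,"ry":0,"rz":0,"hand":0.005},{"dx":0,"dy":0,"dz":0,"rx":0,"ry":0,"rz":0,"hand":0.005},{"dx":0,"dy":0,"dz":0,"rx":0,"ry":0,"rz":0,"hand":0.005},{"dx":0,"dy":0,"dz":0,"rx":0,"ry":0,"rz":0,"hand":0.005}]'
python3 -m pendant '[{"dx":0,"dy":0,"dz":0,"rx":0,"ry":0,"rz":0,"hand":0.005},{"dx":0,"dy":0,"dz":0,"rx":0,"ry":0,"rz":0,"hand":0.005},{"dx":0,"dy":0,"dz":0,"rx":0,"ry":0,"rz":0,"hand":0.005},{"dx":0,"dy":0,"dz":0,"rx":0,"ry":0,"rz":0,"hand":0.005},{"dx":0,"dy":0,"dz":0,"rx":0,"ry":0,"rz":0,"hand":0.005},{"dx":0,"dy":0,"dz":0,"rx":0,"ry":0,"rz":0,"hand":0.005},{"dx":0,"dy":0,"dz":0,"rx":0,"ry":0,"rz":0,"hand":0.005},{"dx":0,"dy":0,"dz":0,"rx":0,"ry":0,"rz":0,"hand":0.005},{"dx":0,"dy":0,"dz":0,"rx":0,"ry":0,"rz":0,"hand":0.005},{"dx":0,"dy":0,"dz":0,"rx":0,"ry":0,"rz":0,"hand":0.005},{"dx":0,"dy":0,"dz":0,"rx":0,"ry":0,"rz":0,"hand":0.005},{"dx":0,"dy":0,"dz":0,"rx":0,"ry":0,"rz":0,"hand":0.005}]'
python3 -m pendant '[{"dx":0,"dy":0,"dz":0,"rx":0,"ry":0,"rz":0,"hand":0.005},{"dx":0,"dy":0,"dz":0,"rx":0,"ry":0,"rz":0,"hand":0.005},{"dx":0,"dy":0,"dz":0,"rx":0,"ry":0,"rz":0,"hand":0.005},{"dx":0,"dy":0,"dz":0,"rx":0,"ry":0,"rz":0,"hand":0.005},{"dx":0,"dy":0,"dz":0,"rx":0,"ry":0,"rz":0,"hand":0.005},{"dx":0,"dy":0,"dz":0,"rx":0,"ry":0,"rz":0,"hand":0.005},{"dx":0,"dy":0,"dz":0,"rx":0,"ry":0,"rz":0,"hand":0.005},{"dx":0,"dy":0,"dz":0,"rx":0,"ry":0,"rz":0,"hand":0.005}]'
python3 look.py 8 | head -1; python3 edge.py 8 .575 .625
python3 -c "
from rig import manip
print(manip.sign_off())"
```

```text
clock: 16.0
position: [0.5643, 0.0582, 0.0464]
ee_rot: [0.003, 0.745, 0.667, 0.003]
contact_force: [8.5, -1.2, -1.9]
width: 0.0099
gripper_force: 58.8
clock: 17.0
position: [0.5643, 0.0582, 0.0464]
ee_rot: [0.003, 0.745, 0.667, 0.003]
contact_force: [6.5, -0.7, -0.8]
width: 0.0096
gripper_force: 58.8
clock: 17.67
position: [0.5643, 0.0582, 0.0464]
ee_rot: [0.003, 0.745, 0.667, 0.003]
contact_force: [6.6, -1.0, -1.3]
width: 0.0099
gripper_force: 58.8
tcp ex 0.5545 [ 6.6 -1.  -1.3] w 0.009902150509282032
scene (0.06, 0.09) edge ex 0.6 rise 80.71844
scene (0.15, 0.18) edge ex 0.6 rise 81.60413
top (0.0535, 0.058) edge ex 0.5995 rise 172.5881
the job is handed in; nothing more can be done
None
```

The teal light stands upright and released in the beech tray, and the drawer, by my measurement within about 1 mm of the red line and not past it, was held there for over 2.5 s and was still held when I handed the job in at about 18 s.

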